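# Lay out a weighing place on the lab bench

### The job

Lay out this weighing place: first stand the cork ring, hollow side up, in the middle of the balance's round pan, then seat the pear-shaped flask upright in the ring. On the flat tray with three printed circles, stand the tall amber bottle inside the end circle nearer the balance, the square bottle inside the circle at the other end, and the squat jar inside the circle between them, in whatever order suits you. Let go of everything, and do not lay the pear-shaped flask over or shift the conical flask that also stands there.

Things in the scene. Friction and masses are not known exactly. Their poses are not given: they have to be found in the camera images.
- ring: Cork flask ring, loose, 64 mm outside diameter, 30 mm high, 40 g, straight outer wall; stands on the bench hollow side up. Its top is a funnel: 54 mm wide at the top, narrowing to 18 mm at the bottom, so the flask set in it centres itself. Origin: centre of its underside, z up.
- flask: Pear-shaped flask of smooth clear glass, loose, 100 g: bulb 53 mm wide tapering to a blunt 14 mm tip below, straight neck 20 mm wide without a lip, from 51 to 95 mm above the tip. Starts upright in the steel stand, tip about 26 mm above the bench. Seated in the cork ring, its tip is about 6 mm above the ring's underside. Origin: centre of its tip, z up the neck.
- holder: Short round stainless steel stand, fixed to the bench, 58 mm outside diameter, 45 mm high, with a funnel-shaped mouth in which the flask stands at the start. It stays where it is. Origin: centre of its underside.
- bottle: Tall round bottle of amber glass with a paper band and a white cap, loose, about 0.2 kg: body 52 mm in diameter with straight sides up to 76 mm, cap 36 mm in diameter, 105 mm high in all. Origin: centre of its underside, z up.
- jar: Squat round white plastic jar with a wide grey lid, loose, about 0.12 kg: 60 mm in diameter with straight sides, lid of the same diameter, 48 mm high in all. Origin: centre of its underside, z up.
- square: White plastic bottle of square section, loose, about 0.13 kg: body 44 x 44 mm and 62 mm high, round white cap 33 mm in diameter, 82 mm high in all. Its flat sides face along its x and y axes. Origin: centre of its underside, z up.
- conical: Conical glass flask, loose, a bystander that stays where it is: base 62 mm in diameter, neck 24 mm, 100 mm high. Origin: centre of its underside. Other fixed equipment lies farther out (x over 0.8 m or 0.5 m to a side) or is low (under 30 mm) near the robot.
- balance: Low white laboratory balance, fixed to the bench, housing 170 x 170 mm and 46 mm high, with a flat round steel pan 110 mm in diameter on top, the pan's surface 60 mm above the bench. Display along its -x edge. Stands at one end of the tray, on either side. Origin: on the bench right below the middle of the pan.
- tray: Flat grey slab, fixed to the bench, 100 mm (its x) by 285 mm (its y), its upper surface 12 mm above the bench, with three equal printed circles 80 mm in diameter in a row: one at its middle, the others 95 mm from the middle along its +y and -y. The circles are flat prints, not recesses. Origin: on the bench below its middle.
There are look-alikes about, which are no part of the job. Leave any purple, red or yellow look-alike of the square alone.

How it is judged:
On the way, in this order (a step that is already met when the one before it is completed fails the run):
1. the cork ring stands in the middle of the balance's pan, hollow side up and let go (horizontal distance between ring and balance below 0.014 m and z of ring in the frame of balance between 0.056 and 0.064 m and linear speed of ring below 0.02 m/s and angular speed of ring below 0.3 rad/s and angle between ring's own z axis and vertical below 0.12 rad and contact force between the fingers and ring below 0.05 N), for 0.2 s.
2. the pear-shaped flask is seated upright in the cork ring and let go (horizontal distance between flask and ring below 0.006 m and z of flask in the frame of ring between 0.002 and 0.01 m and linear speed of flask below 0.02 m/s and angular speed of flask below 0.3 rad/s and angle between flask's own z axis and vertical below 0.12 rad and contact force between the fingers and flask below 0.05 N), for 0.2 s.
At the end, for the whole second after the job is handed in: Cork ring on the pan, centred within 14 mm; flask seated in it, within 6 mm of centre and 4 mm of seated height; amber bottle, jar and square bottle on the tray in that order going away from the balance, each within 14 mm of its circle's centre in tray x and y; all upright (0.12 rad) and at rest (horizontal distance between ring and balance below 0.014 m and z of ring in the frame of balance between 0.056 and 0.064 m and linear speed of each of ring, flask, bottle, jar, square below 0.02 m/s and angular speed of each of ring, flask, bottle, jar, square below 0.3 rad/s and angle between each of ring, flask, bottle, jar, square's own z axis and vertical below 0.12 rad and horizontal distance between flask and ring below 0.006 m and z of flask in the frame of ring between 0.002 and 0.01 m and ((y of balance in the frame of tray above 0 m and x of bottle in the frame of tray between -0.014 and 0.014 m and y of bottle in the frame of tray between 0.081 and 0.109 m and x of square in the frame of tray between -0.014 and 0.014 m and y of square in the frame of tray between -0.109 and -0.081 m) or (y of balance in the frame of tray below 0 m and x of bottle in the frame of tray between -0.014 and 0.014 m and y of bottle in the frame of tray between -0.109 and -0.081 m and x of square in the frame of tray between -0.014 and 0.014 m and y of square in the frame of tray between 0.081 and 0.109 m)) and x of jar in the frame of tray between -0.014 and 0.014 m and y of jar in the frame of tray between -0.014 and 0.014 m and z of bottle in the frame of tray between 0.008 and 0.016 m and z of jar in the frame of tray between 0.008 and 0.016 m and z of square in the frame of tray between 0.008 and 0.016 m); the robot touches nothing.
It fails at once if the conical flask is shifted by more than 20 mm or tipped over (distance of conical from where it was at the start of the episode above 0.02 m or angle between conical's own z axis and vertical above 0.4 rad).
It fails at once if the pear-shaped flask is laid over (more than 60 degrees from upright) (angle between flask's own z axis and vertical above 1.05 rad).
It also fails if it takes over 136 s, if anything falls off the work surface, if the arm or the gripper's body presses on something with over 40 N, if the wrist force passes 120 N, or if a joint passes its speed limit or range.

### The arm

A 6-joint arm with a two-finger parallel gripper is mounted at the origin on the work surface. World frame = base frame: x ahead of the robot, y to its left, z up, the work surface at z = 0. Lengths are in m, angles in rad, forces in N, time in s.
With the tool pointing down it reaches from about 0.35 to 0.925 m from the base axis. Payload 6.4 kg.
Tool frame: the origin (TCP) lies on the centre line of the jaws, within the pads' length; the fingertips stand 25 mm ahead of it and the grasp point (between the pads) lies 6 mm ahead of it (robot.tip_reach is the distance from the TCP to the fingertips, in m); z points along the fingers, y is the line along which they close (so a half turn about z gives the same grasp; the last joint's range is limited). The gripper opens to 85 mm and grips with 20 to 120 N. Pads are 22 mm wide; open, the fingers measure 114 mm over their backs; the gripper's body (76 mm by 85 mm) begins 54 mm behind the grasp point. The pads swing forward as they close: fully open they stand 13 mm farther back than shut.
Start: joints at [-1.515, 0.245, 1.558, -0, 1.339, -0.174], TCP at [0.148, -0.633, 0.256] pointing down, gripper open.
Joint ranges: [-3.13, 3.13], [-1.02, 2.26], [0.13, 2.54], [-0.95, 4.09], [0.21, 2.88], [-2.74, 2.74]. Speed limits (rad/s): [2.57, 2.57, 3.14, 3.14, 3.14, 3.14].

### API

Orientations are given as a unit quaternion [x, y, z, w].
In Python, from cell import sensors, viewer, close_job, robot gives the robot as it stands.
- The arm moves only by the tool move_arm, never from a script. Its argument "commands" is a list of rows, each a list of 3 entries, a list of its own where there are three numbers: the shift along the world's x, y, z as a fraction of full scale, then the turn, a rotation vector about the world's x, y, z as a fraction of full scale, then the gripper command: -1 is fully open, 1 is shut, values between are in proportion. A call has exactly 10 rows; each row is the pose to reach, as a shift and turn from the pose commanded when the call began; what a row does not reach only later rows make up. Full scale, the value 1, is 0.5 m for a shift and pi/4 rad for a turn. A row lasts 1/10 s, in which the tool goes at most 50 mm and 8.59 degrees, less where a joint would pass 70% of its speed; a pose out of reach is approached as far as the arm can. A call with a number of a shift or a turn outside -1 to 1 is refused whole. A call with a gripper value outside its range is refused whole. The fingers move at their own pace and stop on an object; "grip_force" is the grip in N (left out, the last holds). Time passes only in rows, so rows that repeat a pose let the fingers close, or fill a call up. It gives the time, the measured TCP pose, the force, the opening and the grip force at its end, in the units of the state.
- sensors.read_state(): the state, without advancing time (a new reading comes with each control period).
- viewer.camera(name): name is "side" or "top"; returns (picture, depth): 480x640x3 uint8, red, green, blue; 480x640 float32, m along the optical axis (not along the pixel's ray), 0 where there is no reading.
- viewer.get_calibration(name): a dict with "K" (3x3 intrinsics, pixels), "extrinsics" (4x4, takes a point from world to camera coordinates). Camera axes: x right, y down, z forward; pixel columns grow to the right and rows downward; lengths in m; the calibration is good to about 2 mm. A picture is of the moment at which its call begins. get_calibration takes no time and is no camera call.
- close_job(): hands the job in; it is judged then, once.
The state is a dict: "time": time; "joint_positions": joint angles; "qvel": joint speeds; "tau": joint torques, N m; "tcp_pos": TCP position; "eef_rot": TCP orientation; "ft_force": force on the tool from outside, world axes, zero at the start; "ft_torque": the same for the moment, N m; "gripper_width": finger opening in m; "gripper_force": force on a finger pad.
Only numpy, scipy, OpenCV 4.12 (cv2) and the standard library are available. Lean on these libraries where they do the work, as an engineer would, in place of code of your own. Each camera call takes 0.05 s, during which the arm holds its last target. There are 200 camera calls.

## Working session

There is one attempt and no reset: what is moved stays moved. The work goes in short steps, Python scripts to look and compute and a tool call to move; the robot and the scene stay as the last step left them, time stands still between calls to the robot, and variables do not carry over. Pictures are saved under pics/ and viewed, at most 14 in all, crops included, and the job is handed in when it is done.

Besides the shell and the picture viewer there is one more tool, called in YAML: its name, and indented under it one key for each argument. move_arm: Moves the arm, as the interface text tells. Its arguments: {"type":"object","properties":{"commands":{"type":"array","items":{"type":"array"}},"grip_force":{"type":"number"}},"required":["commands"]}

```bash
mkdir -p pics; ls
cat > h.py <<'E'
import numpy as np, cv2
from cell import sensors, viewer, close_job, robot
def cam(n):
    p,d=viewer.camera(n); c=viewer.get_calibration(n)
    K=np.array(c["K"]);T=np.linalg.inv(np.array(c["extrinsics"]))
    v,u=np.mgrid[0:480,0:640]
    P=np.stack([(u-K[0,2])/K[0,0]*d,(v-K[1,2])/K[1,1]*d,d,np.ones_like(d)],-1)@T.T
    W=P[...,:3].copy(); W[d<=0]=np.nan
    return p,d,W
def save(n,p): cv2.imwrite("pics/"+n,cv2.cvtColor(p,cv2.COLOR_RGB2BGR))
E
python3 - <<'E'
from h import *
for n in("top","side"):
    p,d,W=cam(n); save(n+"0.png",p); np.savez("/tmp/"+n,p=p,d=d,W=W)
    c=viewer.get_calibration(n);E=np.linalg.inv(c["extrinsics"]);print(n,np.round(E,3).tolist(),np.round(c["K"],1).tolist())
print(sensors.read_state())
E
```

```text
pics
top [[0.005, -1.0, 0.03, 0.467], [-0.999, -0.006, -0.032, 0.035], [0.032, -0.03, -0.999, 1.195], [0.0, 0.0, 0.0, 1.0]] [[610.7, 0.0, 324.2], [0.0, 610.7, 229.1], [0.0, 0.0, 1.0]]
side [[0.998, -0.037, 0.043, 0.469], [-0.056, -0.509, 0.859, -0.945], [-0.01, -0.86, -0.51, 0.627], [0.0, 0.0, 0.0, 1.0]] [[544.5, 0.0, 314.3], [0.0, 544.5, 233.3], [0.0, 0.0, 1.0]]
{'time': 0.1, 'joint_positions': array([-1.51510397e+00,  2.45764079e-01,  1.55892868e+00,  3.19587574e-05,
        1.33866506e+00, -1.74117632e-01]), 'qvel': array([ 0.00128991, -0.0006826 , -0.00388868,  0.00154905, -0.00165605,
       -0.00191925]), 'tau': array([ 1.71906381e-04, -4.30672431e+01, -3.27129614e+01, -1.36103690e-04,
        2.80029431e-03,  1.52396785e-05]), 'tcp_pos': array([ 0.14804056, -0.63244063,  0.25525811]), 'eef_rot': array([ 9.93405718e-01,  1.14648598e-01,  6.77497215e-05, -8.80114469e-04]), 'ft_force': array([0.77305895, 0.03641827, 0.91583093]), 'ft_torque': array([ 0.05067455, -0.03074381,  0.00849721]), 'gripper_force': 0.0, 'gripper_width': 0.08579819061629147}
```

View pics/top0.png

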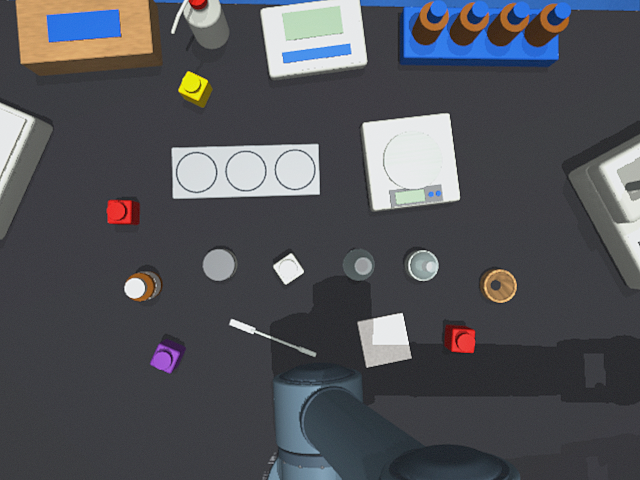

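View pics/side0.png

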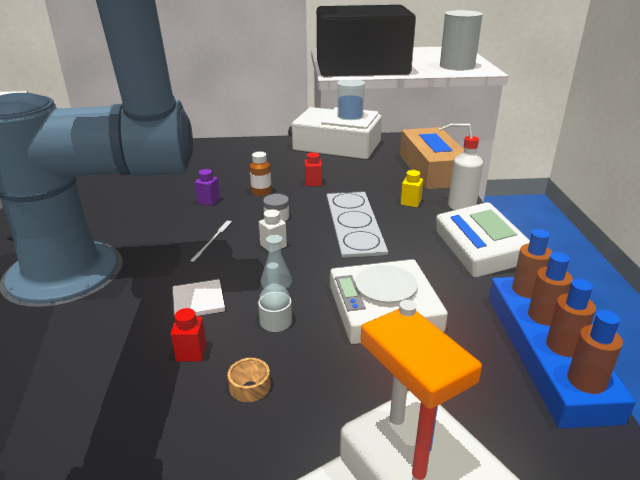

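Top view: up is +x and left is +y. Bottle (140,287), jar (219,264), white square (288,268), conical (358,265), stand with pear flask (423,265), ring (499,286), tray (246,171), balance (411,161) on the tray's −y side.

```bash
cat >> h.py <<'E'
def onplane(n,u,v,z):
    c=viewer.get_calibration(n);K=np.array(c["K"]);T=np.linalg.inv(c["extrinsics"])
    r=T[:3,:3]@np.linalg.inv(K)@np.array([u,v,1.]); return T[:3,3]+r*(z-T[2,3])/r[2]
E
python3 - <<'E'
from h import *
D=np.load("/tmp/top.npz");p,W=D["p"],D["W"]
def blob(name,u,v,r,z0,z1):
    w=W[v-r:v+r,u-r:u+r]; m=(w[...,2]>z0)&(w[...,2]<z1)
    m=m.astype(np.uint8); n,l,s,c=cv2.connectedComponentsWithStats(m)
    k=1+np.argmax(s[1:,4]); q=w[l==k]; pts=q[:,:2].astype(np.float32)
    (cx,cy),rad=cv2.minEnclosingCircle(pts); rect=cv2.minAreaRect(pts)
    print(name,"n",len(q),"circ",round(cx,4),round(cy,4),"r",round(rad,4),"rect",np.round(rect[0],4),np.round(rect[1],4),round(rect[2],1),"z",np.round(np.percentile(q[:,2],[5,50,95]),3),"med",np.round(np.median(pts,0),4))
blob("bottlecap",140,287,25,.095,.115)
blob("jar",219,264,25,.04,.056)
blob("squarecap",288,268,24,.074,.09)
blob("squarebody",288,268,24,.054,.068)
blob("squareall",288,268,24,.02,.095)
blob("con_any",358,265,25,.01,.12)
blob("flask_any",423,265,25,.01,.15)
blob("holder",423,265,25,.035,.05)
blob("ring",499,286,25,.022,.036)
blob("tray",246,171,85,.006,.018)
blob("pan",411,161,60,.054,.068)
blob("balance",411,161,60,.035,.068)
g=cv2.cvtColor(p,cv2.COLOR_RGB2GRAY)
c=cv2.HoughCircles(g[130:220,160:330],cv2.HOUGH_GRADIENT_ALT,1.5,30,param1=200,param2=.7,minRadius=16,maxRadius=26)
print(c)
for x in ([] if c is None else c[0]): print("circle",np.round(onplane("top",x[0]+160,x[1]+130,.012),4),x[2])
c=cv2.HoughCircles(g[110:215,355:470],cv2.HOUGH_GRADIENT_ALT,1.5,30,param1=100,param2=.6,minRadius=24,maxRadius=38)
for x in ([] if c is None else c[0]): print("pan",np.round(onplane("top",x[0]+355,x[1]+110,.06),4),x[2])
crop=np.hstack([cv2.resize(p[240:300,330:450],None,fx=4,fy=4,interpolation=2)])
save("crop1.png",crop)
S=np.load("/tmp/side.npz")
save("crop2.png",cv2.resize(S["p"][180:420,160:320],None,fx=2.5,fy=2.5,interpolation=2))
for u,v in [(423,265),(430,265),(415,265),(423,255),(423,275),(358,265),(364,265),(352,260)]: print(u,v,np.round(W[v,u],3))
E
```

```text
bottlecap n 352 circ 0.3941 0.3339 r 0.0185 rect [0.3942 0.3344] [0.0352 0.0355] 13.3 z [0.1   0.105 0.109] med [0.3943 0.3329]
jar n 809 circ 0.4344 0.1951 r 0.0302 rect [0.4341 0.1954] [0.0587 0.0581] 81.7 z [0.045 0.049 0.052] med [0.4339 0.1946]
squarecap n 251 circ 0.4273 0.0648 r 0.0164 rect [0.4271 0.0641] [0.031  0.0311] 89.7 z [0.079 0.083 0.087] med [0.428  0.0649]
squarebody n 304 circ 0.4275 0.0652 r 0.0286 rect [0.4275 0.0648] [0.0438 0.0437] 33.9 z [0.059 0.062 0.066] med [0.4292 0.0637]
squareall n 565 circ 0.4275 0.0646 r 0.0292 rect [0.4275 0.0647] [0.0438 0.0439] 34.0 z [0.059 0.065 0.086] med [0.4281 0.0638]
con_any n 737 circ 0.4346 -0.0697 r 0.0306 rect [ 0.4345 -0.0695] [0.0593 0.0585] 9.1 z [0.013 0.04  0.103] med [ 0.4363 -0.0647]
flask_any n 802 circ 0.4339 -0.1891 r 0.0295 rect [ 0.4343 -0.1889] [0.0552 0.0583] 1.6 z [0.027 0.066 0.122] med [ 0.4357 -0.1809]
holder n 125 circ 0.434 -0.1886 r 0.029 rect [ 0.4345 -0.183 ] [0.0464 0.0562] 85.5 z [0.037 0.045 0.048] med [ 0.437  -0.1696]
ring n 450 circ 0.395 -0.3404 r 0.0327 rect [ 0.3951 -0.3411] [0.0618 0.063
[... 252 characters left out ...]
 89.1 z [0.057 0.061 0.064] med [ 0.632  -0.1666]
balance n 7873 circ 0.6313 -0.1666 r 0.1171 rect [ 0.6324 -0.1668] [0.1708 0.1709] 7.2 z [0.043 0.049 0.063] med [ 0.6297 -0.1636]
[[[ 36.        42.        20.719072]
  [135.        39.        20.530014]
  [ 85.5       40.5       20.38093 ]]]
circle [0.6121 0.2456 0.012 ] 20.719072
circle [0.6196 0.0546 0.012 ] 20.530014
circle [0.6158 0.1504 0.012 ] 20.38093
pan [ 0.6333 -0.1654  0.06  ] 29.182253
423 265 [ 0.437 -0.18   0.093]
430 265 [ 0.437 -0.187  0.12 ]
415 265 [ 0.436 -0.169  0.07 ]
423 255 [ 0.454 -0.185  0.067]
423 275 [ 0.418 -0.184  0.071]
358 265 [ 0.436 -0.061  0.102]
364 265 [ 0.436 -0.072  0.102]
352 260 [ 0.444 -0.054  0.048]
```

View pics/crop1.png

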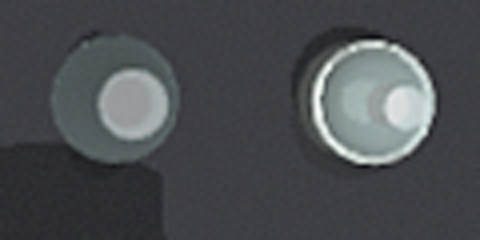

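View pics/crop2.png

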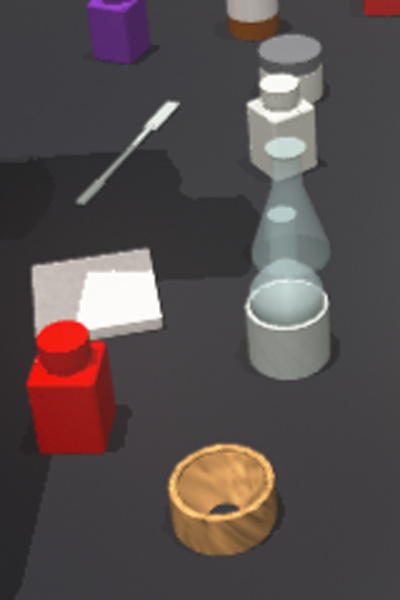

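The crop at (423,265) shows the pear flask in the steel stand with its neck at z≈0.12; the plain glass one at (358,265) is the conical. The measurements agree with the given sizes. I'll start with the ring.

```bash
python3 -c "
from h import *
print({k:getattr(robot,k) for k in dir(robot) if not k.startswith('_')})
print(onplane('top',430.75,266.25,.121), onplane('top',330+103/4+4*0+0,266,.1))"
```

```text
{'PlanningError': <class 'cell.PlanningError'>, 'tip_reach': 0.025}
[ 0.43525485 -0.18807087  0.121     ] [ 0.43453661 -0.05695921  0.1       ]
```

move_arm:
  commands:
    - [[0.494,0.584,-0.2],[0,0,-0.293],-1]
    - [[0.494,0.584,-0.2],[0,0,-0.293],-1]
    - [[0.494,0.584,-0.2],[0,0,-0.293],-1]
    - [[0.494,0.584,-0.2],[0,0,-0.293],-1]
    - [[0.494,0.584,-0.2],[0,0,-0.293],-1]
    - [[0.494,0.584,-0.2],[0,0,-0.293],-1]
    - [[0.494,0.584,-0.2],[0,0,-0.293],-1]
    - [[0.494,0.584,-0.2],[0,0,-0.293],-1]
    - [[0.494,0.584,-0.2],[0,0,-0.293],-1]
    - [[0.494,0.584,-0.2],[0,0,-0.293],-1]
  grip_force: 20

```text
time: 1.1
tcp_pos: [0.3953, -0.34, 0.1558]
eef_rot: [1.0, 0.001, -0.0, -0.0]
ft_force: [-0.1, -1.7, 0.6]
gripper_width: 0.0856
gripper_force: 0.0
```

move_arm:
  commands:
    - [[0,0,-0.08],[0,0,0],-1]
    - [[0,0,-0.16],[0,0,0],-1]
    - [[0,0,-0.21],[0,0,0],-1]
    - [[0,0,-0.243],[0,0,0],-1]
    - [[0,0,-0.243],[0,0,0],-1]
    - [[0,0,-0.243],[0,0,0],0.5]
    - [[0,0,-0.243],[0,0,0],0.5]
    - [[0,0,-0.243],[0,0,0],0.5]
    - [[0,0,-0.243],[0,0,0],0.5]
    - [[0,0,-0.243],[0,0,0],0.5]
  grip_force: 25

```text
time: 2.1
tcp_pos: [0.3958, -0.3425, 0.0366]
eef_rot: [1.0, -0.0, 0.001, 0.002]
ft_force: [-3.2, -2.5, 6.2]
gripper_width: 0.0627
gripper_force: 27.9
```

move_arm:
  commands:
    - [[0,0,0.08],[0,0,0],0.5]
    - [[0,0,0.16],[0,0,0],0.5]
    - [[0,0,0.25],[0,0,0],0.5]
    - [[0.08,0.06,0.3],[0,0,0],0.5]
    - [[0.16,0.12,0.3],[0,0,0],0.5]
    - [[0.24,0.18,0.3],[0,0,0],0.5]
    - [[0.32,0.24,0.3],[0,0,0],0.5]
    - [[0.4,0.3,0.3],[0,0,0],0.5]
    - [[0.475,0.35,0.3],[0,0,0],0.5]
    - [[0.475,0.35,0.3],[0,0,0],0.5]

```text
time: 3.1
tcp_pos: [0.6359, -0.1621, 0.1848]
eef_rot: [1.0, 0.003, 0.001, -0.0]
ft_force: [-0.7, 0.2, -0.7]
gripper_width: 0.0622
gripper_force: 28.2
```

Run:
```python
from h import *
print(sensors.read_state()["tcp_pos"])
p,d,W=cam("side"); save("s1.png",p[200:400,250:500].repeat(3,0).repeat(3,1))
```

```text
[ 0.63591125 -0.16205625  0.18479151]
```

View pics/s1.png

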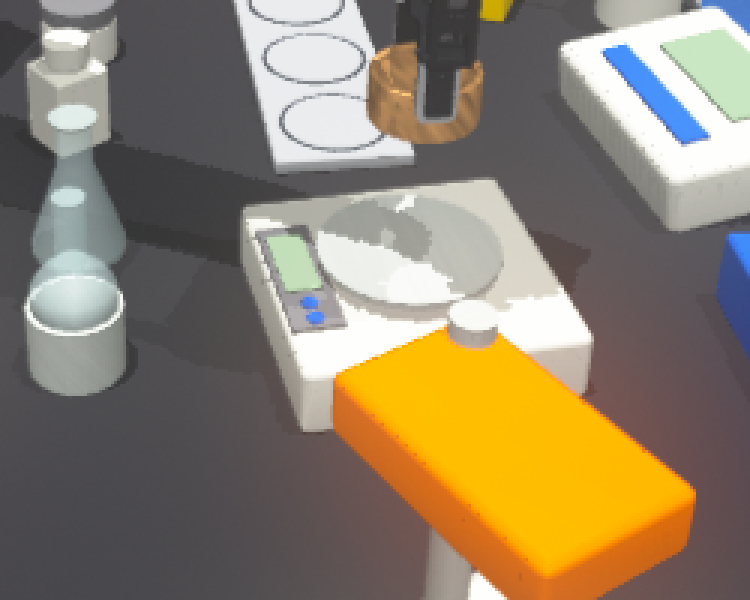

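The ring is held level at (426,90) of the crop, and the pan is clear below it. I'll lower it after checking the ring offset in the hand using depth.

Run:
```python
from h import *
for n in("side","top"):
    p,d,W=cam(n)
    hsv=cv2.cvtColor(p,cv2.COLOR_RGB2HSV)
    m=(hsv[...,0]>8)&(hsv[...,0]<22)&(hsv[...,1]>100)&(np.abs(W[...,0]-.63)<.06)&(np.abs(W[...,1]+.165)<.06)&(W[...,2]>.12)
    q=W[m];print(n,len(q),np.round(np.percentile(q,[1,50,99],axis=0),4).tolist())
print(sensors.read_state()["tcp_pos"])
```

```text
side 680 [[0.604, -0.1969, 0.1491], [0.6243, -0.1823, 0.1669], [0.6683, -0.1361, 0.3137]]Traceback (most recent call last):
  File "<stdin>", line 6, in <module>
    return _quantile_unchecked(
        a, q, axis, out, overwrite_input, method, keepdims, weights)
    return _ureduce(a,
                    func=_quantile_ureduce_func,
    ...<5 lines>...
                    overwrite_input=overwrite_input,
                    method=method)
    r = func(a, **kwargs)
    result = _quantile(arr,
                       quantiles=q,
    ...<2 lines>...
                       out=out,
                       weights=wgt)
    slices_having_nans = np.isnan(arr[-1, ...])
                                  ~~~^^^^^^^^^
IndexError: index -1 is out of bounds for axis 0 with size 0
```

move_arm:
  commands:
    - [[-0.006,-0.004,-0.06],[0,0,0],0.5]
    - [[-0.006,-0.004,-0.11],[0,0,0],0.5]
    - [[-0.006,-0.004,-0.14],[0,0,0],0.5]
    - [[-0.006,-0.004,-0.16],[0,0,0],0.5]
    - [[-0.006,-0.004,-0.168],[0,0,0],0.5]
    - [[-0.006,-0.004,-0.172],[0,0,0],0.5]
    - [[-0.006,-0.004,-0.173],[0,0,0],0.5]
    - [[-0.006,-0.004,-0.173],[0,0,0],0.5]
    - [[-0.006,-0.004,-0.173],[0,0,0],0.5]
    - [[-0.006,-0.004,-0.173],[0,0,0],0.5]

```text
time: 4.25
tcp_pos: [0.6298, -0.168, 0.0988]
eef_rot: [1.0, -0.0, 0.0, 0.0]
ft_force: [-0.4, 0.1, -0.3]
gripper_width: 0.0623
gripper_force: 28.2
```

move_arm:
  commands:
    - [[0.002,0.002,-0.003],[0,0,0],0.5]
    - [[0.002,0.002,-0.003],[0,0,0],0.5]
    - [[0.002,0.002,-0.003],[0,0,0],-0.7]
    - [[0.002,0.002,-0.003],[0,0,0],-1]
    - [[0.002,0.002,-0.003],[0,0,0],-1]
    - [[0.002,0.002,-0.003],[0,0,0],-1]
    - [[0.002,0.002,0.05],[0,0,0],-1]
    - [[0.002,0.002,0.12],[0,0,0],-1]
    - [[0.002,0.002,0.2],[0,0,0],-1]
    - [[0.002,0.002,0.28],[0,0,0],-1]

```text
time: 5.25
tcp_pos: [0.6302, -0.1668, 0.2395]
eef_rot: [1.0, -0.0, -0.0, -0.0]
ft_force: [0.4, 0.3, 0.2]
gripper_width: 0.0854
gripper_force: 0.0
```

move_arm:
  commands:
    - [[-0.08,-0.01,0],[0,0,0],-1]
    - [[-0.16,-0.02,0],[0,0,0],-1]
    - [[-0.24,-0.03,0],[0,0,0],-1]
    - [[-0.32,-0.042,0],[0,0,0],-1]
    - [[-0.392,-0.042,0],[0,0,0],-1]
    - [[-0.392,-0.042,0],[0,0,0],-1]
    - [[-0.392,-0.042,0],[0,0,0],-1]
    - [[-0.392,-0.042,0],[0,0,0],-1]
    - [[-0.392,-0.042,0],[0,0,0],-1]
    - [[-0.392,-0.042,0],[0,0,0],-1]

```text
time: 6.25
tcp_pos: [0.4353, -0.1879, 0.2383]
eef_rot: [1.0, 0.0, -0.0, -0.0]
ft_force: [-0.6, -1.0, -0.5]
gripper_width: 0.0855
gripper_force: 0.0
```

```bash
cat >> h.py <<'E'
def blob(name,W,xy,r,z0,z1):
    m=((np.hypot(W[...,0]-xy[0],W[...,1]-xy[1])<r)&(W[...,2]>z0)&(W[...,2]<z1)).astype(np.uint8)
    n,l,s,c=cv2.connectedComponentsWithStats(m)
    if n<2: return print(name,"none")
    q=W[l==1+np.argmax(s[1:,4])]; pts=q[:,:2].astype(np.float32)
    c,rad=cv2.minEnclosingCircle(pts); rc=cv2.minAreaRect(pts)
    print(name,len(q),"circ",np.round(c,4),round(rad,4),"rect",np.round(rc[0],4),np.round(rc[1],4),round(rc[2],1),"z",np.round(np.percentile(q[:,2],[5,50,95]),3))
E
python3 - <<'E'
from h import *
p,d,W=cam("top"); blob("ring",W,(.63,-.167),.06,.078,.1); save("t1.png",p[120:310,300:500].repeat(3,0).repeat(3,1))
p,d,W=cam("side"); blob("ringside",W,(.63,-.167),.06,.068,.1);save("s2.png",p[200:400,200:450].repeat(3,0).repeat(3,1))
print(sensors.read_state()["tcp_pos"])
E
```

```text
ring 604 circ [ 0.6304 -0.1668] 0.0325 rect [ 0.6301 -0.1666] [0.0627 0.0633] 53.9 z [0.079 0.088 0.093]
ringside 902 circ [ 0.6322 -0.1686] 0.0339 rect [ 0.6319 -0.1676] [0.0657 0.0631] 76.4 z [0.07  0.082 0.09 ]
[ 0.43499468 -0.18788024  0.23819313]
```

View pics/s2.png

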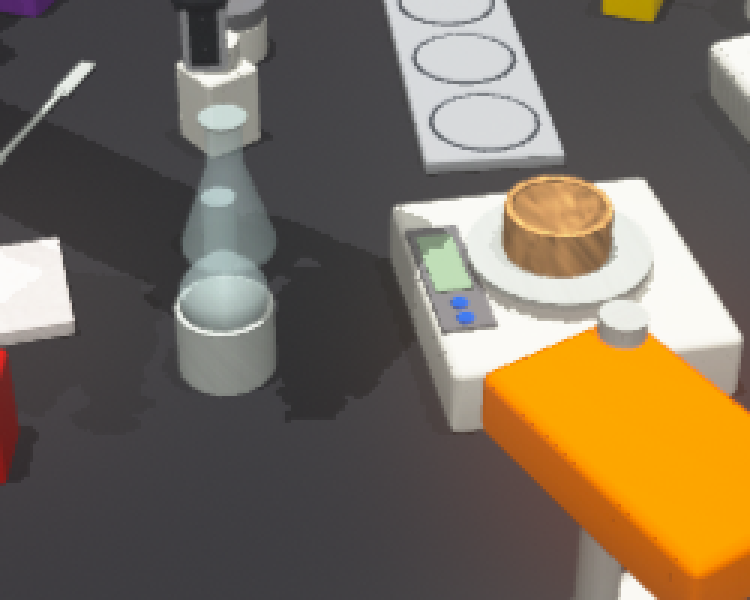

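The ring stands upright in the middle of the pan, at (557,228) of the crop. The stand is free around the flask, so the flask neck is next.

move_arm:
  commands:
    - [[0,0,-0.07],[0,0,0],-1]
    - [[0,0,-0.14],[0,0,0],-1]
    - [[0,0,-0.2],[0,0,0],-1]
    - [[0,0,-0.24],[0,0,0],-1]
    - [[0,0,-0.248],[0,0,0],-1]
    - [[0,0,-0.248],[0,0,0],-0.3]
    - [[0,0,-0.248],[0,0,0],0]
    - [[0,0,-0.248],[0,0,0],0.3]
    - [[0,0,-0.248],[0,0,0],0.5]
    - [[0,0,-0.248],[0,0,0],0.7]
  grip_force: 40

```text
time: 7.35
tcp_pos: [0.4351, -0.1884, 0.1152]
eef_rot: [1.0, -0.0, 0.001, 0.001]
ft_force: [-0.5, 0.5, 2.0]
gripper_width: 0.019
gripper_force: 38.9
```

move_arm:
  commands:
    - [[0,0,0],[0,0,0],0.9]
    - [[0,0,0],[0,0,0],0.9]
    - [[0,0,0],[0,0,0],0.9]
    - [[0,0,0],[0,0,0],0.9]
    - [[0,0,0.02],[0,0,0],0.9]
    - [[0,0,0.05],[0,0,0],0.9]
    - [[0,0,0.1],[0,0,0],0.9]
    - [[0,0,0.15],[0,0,0],0.9]
    - [[0,0,0.2],[0,0,0],0.9]
    - [[0,0,0.2],[0,0,0],0.9]

```text
time: 8.35
tcp_pos: [0.436, -0.1887, 0.2178]
eef_rot: [1.0, -0.0, 0.003, 0.002]
ft_force: [0.8, -0.1, -0.5]
gripper_width: 0.019
gripper_force: 39.3
```

Run:
```python
from h import *
print(sensors.read_state()["tcp_pos"])
p,d,W=cam("side"); save("s3.png",p[100:340,160:410].repeat(2,0).repeat(2,1))
```

```text
[ 0.43595088 -0.18873935  0.2177777 ]
```

View pics/s3.png

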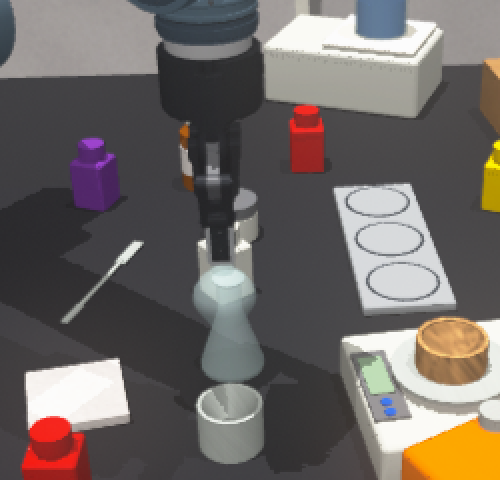

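The flask is held upright at (225,295) of the crop, clear of the stand.

move_arm:
  commands:
    - [[0.02,0.002,0],[0,0,0],0.9]
    - [[0.06,0.006,0.01],[0,0,0],0.9]
    - [[0.11,0.012,0.02],[0,0,0],0.9]
    - [[0.165,0.02,0.02],[0,0,0],0.9]
    - [[0.22,0.025,0.02],[0,0,0],0.9]
    - [[0.275,0.03,0.02],[0,0,0],0.9]
    - [[0.325,0.035,0.02],[0,0,0],0.9]
    - [[0.36,0.04,0.02],[0,0,0],0.9]
    - [[0.38,0.043,0.02],[0,0,0],0.9]
    - [[0.39,0.043,0.02],[0,0,0],0.9]

```text
time: 9.4
tcp_pos: [0.6297, -0.1657, 0.2222]
eef_rot: [1.0, 0.0, -0.001, -0.001]
ft_force: [-0.2, -0.1, -1.5]
gripper_width: 0.0187
gripper_force: 39.2
```

Run:
```python
from h import *
print(sensors.read_state()["tcp_pos"])
p,d,W=cam("side"); save("s4.png",p[90:340,300:500].repeat(2,0).repeat(2,1))
blob("flaskbulb",W,(.63,-.167),.05,.12,.20)
blob("b2",W,(.63,-.167),.05,.14,.17)
```

```text
[ 0.62971258 -0.16568629  0.22219693]
flaskbulb 776 circ [ 0.6283 -0.171 ] 0.0261 rect [ 0.6279 -0.1745] [0.038  0.0505] 77.9 z [0.142 0.168 0.191]
b2 396 circ [ 0.6283 -0.171 ] 0.0261 rect [ 0.6278 -0.1764] [0.034  0.0501] 80.3 z [0.144 0.161 0.169]
```

View pics/s4.png

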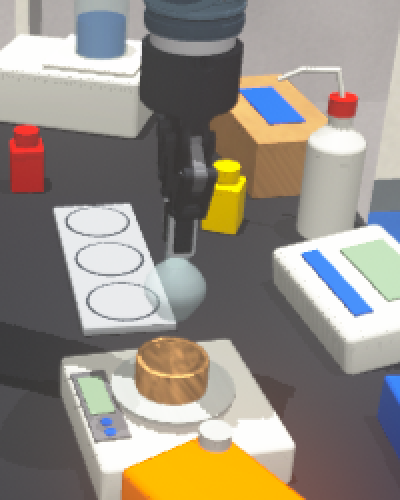

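The flask hangs over the ring at (176,288), a few mm toward −x. I'll nudge it and lower it.

move_arm:
  commands:
    - [[0.004,-0.002,-0.02],[0,0,0],0.9]
    - [[0.005,-0.002,-0.05],[0,0,0],0.9]
    - [[0.005,-0.002,-0.08],[0,0,0],0.9]
    - [[0.005,-0.002,-0.1],[0,0,0],0.9]
    - [[0.005,-0.002,-0.11],[0,0,0],0.9]
    - [[0.005,-0.002,-0.12],[0,0,0],0.9]
    - [[0.005,-0.002,-0.126],[0,0,0],0.9]
    - [[0.005,-0.002,-0.13],[0,0,0],0.9]
    - [[0.005,-0.002,-0.13],[0,0,0],0.9]
    - [[0.005,-0.002,-0.13],[0,0,0],0.9]

```text
time: 10.45
tcp_pos: [0.6323, -0.1675, 0.1597]
eef_rot: [1.0, -0.0, 0.0, 0.0]
ft_force: [0.0, -1.2, -0.0]
gripper_width: 0.0186
gripper_force: 39.2
```

move_arm:
  commands:
    - [[0,0,-0.002],[0,0,0],0.9]
    - [[0,0,-0.004],[0,0,0],0.9]
    - [[0,0,-0.006],[0,0,0],0.9]
    - [[0,0,-0.008],[0,0,0],0.9]
    - [[0,0,-0.008],[0,0,0],0.9]
    - [[0,0,-0.008],[0,0,0],0.9]
    - [[0,0,-0.008],[0,0,0],0.9]
    - [[0,0,-0.008],[0,0,0],0.9]
    - [[0,0,-0.008],[0,0,0],0.9]
    - [[0,0,-0.008],[0,0,0],0.9]

```text
time: 11.45
tcp_pos: [0.6322, -0.1671, 0.156]
eef_rot: [1.0, -0.0, 0.0, -0.0]
ft_force: [-2.8, 2.3, 4.8]
gripper_width: 0.0187
gripper_force: 39.8
```

move_arm:
  commands:
    - [[0,0,0.001],[0,0,0],0.5]
    - [[0,0,0.001],[0,0,0],0.3]
    - [[0,0,0.001],[0,0,0],0]
    - [[0,0,0.001],[0,0,0],-0.3]
    - [[0,0,0.001],[0,0,0],-0.6]
    - [[0,0,0.001],[0,0,0],-0.6]
    - [[0,0,0.001],[0,0,0],-0.6]
    - [[0,0,0.04],[0,0,0],-0.6]
    - [[0,0,0.1],[0,0,0],-0.6]
    - [[0,0,0.16],[0,0,0],-0.8]

```text
time: 12.45
tcp_pos: [0.6317, -0.1673, 0.2356]
eef_rot: [1.0, -0.0, -0.001, -0.0]
ft_force: [0.6, 0.3, 0.3]
gripper_width: 0.0767
gripper_force: 0.0
```

Run:
```python
from h import *
print(sensors.read_state()["tcp_pos"])
p,d,W=cam("side"); save("s5.png",p[160:340,300:500].repeat(2,0).repeat(2,1))
blob("flaskbulb",W,(.63,-.167),.05,.093,.12)
blob("neck",W,(.63,-.167),.05,.125,.17)
blob("ring",W,(.63,-.167),.06,.065,.092)
```

```text
[ 0.63170442 -0.1672825   0.23563345]
flaskbulb 476 circ [ 0.6315 -0.1702] 0.0257 rect [ 0.6302 -0.1766] [0.036  0.0503] 75.5 z [0.095 0.105 0.116]
neck 258 circ [ 0.6316 -0.1684] 0.0112 rect [ 0.6316 -0.1688] [0.0195 0.0208] 34.2 z [0.128 0.147 0.16 ]
ring 584 circ [ 0.6323 -0.17  ] 0.0327 rect [ 0.63   -0.1772] [0.049  0.0637] 76.6 z [0.067 0.082 0.091]
```

View pics/s5.png

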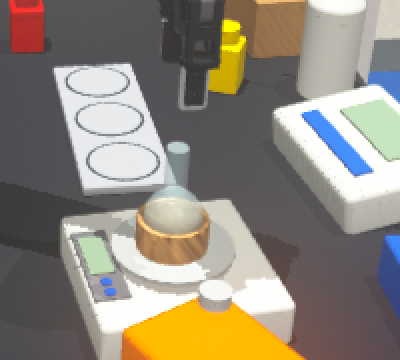

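The flask is seated upright in the ring; its neck top is at z≈0.16 as expected. Next the amber bottle.

move_arm:
  commands:
    - [[0,0.05,0.04],[0,0,0],-1]
    - [[-0.08,0.13,0.06],[0,0,0],-1]
    - [[-0.12,0.23,0.06],[0,0,0],-1]
    - [[-0.16,0.33,0.06],[0,0,0],-1]
    - [[-0.2,0.43,0.06],[0,0,0],-1]
    - [[-0.24,0.52,0.06],[0,0,0],-1]
    - [[-0.28,0.61,0.06],[0,0,0],-1]
    - [[-0.32,0.7,0.06],[0,0,0],-1]
    - [[-0.36,0.78,0.06],[0,0,0],-1]
    - [[-0.4,0.86,0.06],[0,0,0],-1]

```text
time: 13.5
tcp_pos: [0.4334, 0.2593, 0.2655]
eef_rot: [1.0, -0.0, 0.001, -0.0]
ft_force: [0.3, -0.0, 0.1]
gripper_width: 0.0855
gripper_force: 0.0
```

move_arm:
  commands:
    - [[-0.04,0.08,0],[0,0,0],-1]
    - [[-0.075,0.143,0],[0,0,0],-1]
    - [[-0.075,0.143,0],[0,0,0],-1]
    - [[-0.075,0.143,-0.09],[0,0,0],-1]
    - [[-0.075,0.143,-0.17],[0,0,0],-1]
    - [[-0.075,0.143,-0.25],[0,0,0],-1]
    - [[-0.075,0.143,-0.32],[0,0,0],-1]
    - [[-0.075,0.143,-0.37],[0,0,0],-1]
    - [[-0.075,0.143,-0.393],[0,0,0],-1]
    - [[-0.075,0.143,-0.393],[0,0,0],-1]
  grip_force: 50

```text
time: 14.5
tcp_pos: [0.3965, 0.3282, 0.0675]
eef_rot: [1.0, -0.001, -0.001, 0.001]
ft_force: [0.4, -0.3, -0.3]
gripper_width: 0.0855
gripper_force: 0.0
```

move_arm:
  commands:
    - [[0,0,0],[0,0,0],-0.6]
    - [[0,0,0],[0,0,0],-0.2]
    - [[0,0,0],[0,0,0],0.3]
    - [[0,0,0],[0,0,0],0.6]
    - [[0,0,0],[0,0,0],0.6]
    - [[0,0,0],[0,0,0],0.6]
    - [[0,0,0.04],[0,0,0],0.6]
    - [[0,0,0.1],[0,0,0],0.6]
    - [[0,0,0.16],[0,0,0],0.6]
    - [[0,0,0.2],[0,0,0],0.6]

```text
time: 15.5
tcp_pos: [0.3975, 0.3293, 0.1712]
eef_rot: [1.0, -0.0, 0.001, -0.0]
ft_force: [1.4, -0.5, -2.2]
gripper_width: 0.0507
gripper_force: 53.1
```

move_arm:
  commands:
    - [[0.02,-0.02,0.02],[0,0,0],0.6]
    - [[0.07,-0.08,0.04],[0,0,0],0.6]
    - [[0.13,-0.15,0.04],[0,0,0],0.6]
    - [[0.19,-0.22,0.04],[0,0,0],0.6]
    - [[0.25,-0.29,0.04],[0,0,0],0.6]
    - [[0.31,-0.36,0.04],[0,0,0],0.6]
    - [[0.36,-0.43,0.04],[0,0,0],0.6]
    - [[0.41,-0.5,0.04],[0,0,0],0.6]
    - [[0.45,-0.549,0.04],[0,0,0],0.6]
    - [[0.45,-0.549,0.04],[0,0,0],0.6]

```text
time: 16.5
tcp_pos: [0.6237, 0.0502, 0.1881]
eef_rot: [1.0, -0.003, -0.0, 0.001]
ft_force: [-0.4, 0.7, -1.5]
gripper_width: 0.0506
gripper_force: 53.1
```

Run:
```python
from h import *
print(sensors.read_state()["tcp_pos"])
p,d,W=cam("side"); blob("bottle",W,(.62,.05),.05,.12,.155)
```

```text
[0.62369686 0.05016325 0.18805178]
bottle 388 circ [0.619  0.0471] 0.0266 rect [0.6171 0.0376] [0.0325 0.0516] 78.4 z [0.121 0.138 0.153]
```

move_arm:
  commands:
    - [[0,0.006,-0.04],[0,0,0],0.6]
    - [[0,0.006,-0.09],[0,0,0],0.6]
    - [[0,0.006,-0.14],[0,0,0],0.6]
    - [[0,0.006,-0.18],[0,0,0],0.6]
    - [[0,0.006,-0.2],[0,0,0],0.6]
    - [[0,0.006,-0.208],[0,0,0],0.6]
    - [[0,0.006,-0.212],[0,0,0],0.6]
    - [[0,0.006,-0.215],[0,0,0],0.6]
    - [[0,0.006,-0.215],[0,0,0],0.6]
    - [[0,0.006,-0.215],[0,0,0],0.6]

```text
time: 17.55
tcp_pos: [0.623, 0.058, 0.0833]
eef_rot: [1.0, -0.0, 0.001, -0.0]
ft_force: [-2.9, 3.5, 6.0]
gripper_width: 0.051
gripper_force: 53.7
```

move_arm:
  commands:
    - [[0,0,0],[0,0,0],0]
    - [[0,0,0],[0,0,0],-0.3]
    - [[0,0,0],[0,0,0],-0.8]
    - [[0,0,0],[0,0,0],-0.8]
    - [[0,0,0],[0,0,0],-0.8]
    - [[0,0,0.06],[0,0,0],-0.8]
    - [[0,0,0.14],[0,0,0],-0.8]
    - [[0,0,0.22],[0,0,0],-0.8]
    - [[0,0,0.3],[0,0,0],-0.8]
    - [[0,0,0.34],[0,0,0],-0.8]

```text
time: 18.55
tcp_pos: [0.6235, 0.0574, 0.256]
eef_rot: [1.0, -0.0, 0.003, 0.0]
ft_force: [0.6, -0.2, -0.1]
gripper_width: 0.0769
gripper_force: 0.0
```

move_arm:
  commands:
    - [[-0.07,0.003,0],[0,0,0.15],-1]
    - [[-0.15,0.006,0],[0,0,0.3],-1]
    - [[-0.23,0.01,0],[0,0,0.45],-1]
    - [[-0.3,0.014,0],[0,0,0.6],-1]
    - [[-0.36,0.014,-0.05],[0,0,0.755],-1]
    - [[-0.392,0.014,-0.12],[0,0,0.755],-1]
    - [[-0.392,0.014,-0.18],[0,0,0.755],-1]
    - [[-0.392,0.014,-0.18],[0,0,0.755],-1]
    - [[-0.392,0.014,-0.18],[0,0,0.755],-1]
    - [[-0.392,0.014,-0.18],[0,0,0.755],-1]

```text
time: 19.55
tcp_pos: [0.4277, 0.0644, 0.1633]
eef_rot: [0.956, 0.292, 0.002, 0.001]
ft_force: [-0.2, 0.5, 0.7]
gripper_width: 0.0856
gripper_force: 0.0
```

Run:
```python
from h import *
print(sensors.read_state()["tcp_pos"])
p,d,W=cam("top"); blob("bottlecap",W,(.62,.057),.05,.107,.13);blob("sq",W,(.4273,.0647),.04,.05,.09);save("t2.png",p[130:320,150:350].repeat(3,0).repeat(3,1))
```

```text
[0.42765217 0.06441799 0.16329176]
bottlecap 324 circ [0.6182 0.061 ] 0.018 rect [0.6179 0.0609] [0.0341 0.0336] 0.6 z [0.114 0.118 0.121]
sq none
```

View pics/t2.png

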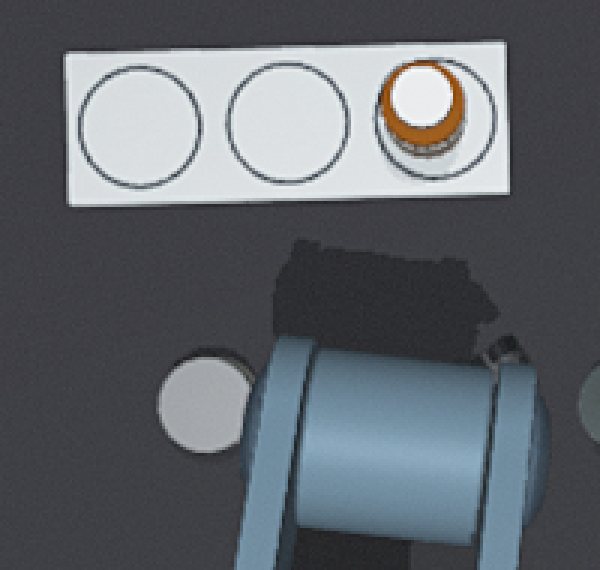

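The bottle stands upright inside the end circle at (430,105) of the crop, about 6 mm off, which is within tolerance. I'll grasp the square bottle.

move_arm:
  commands:
    - [[0,0,-0.08],[0,0,0],-1]
    - [[0,0,-0.15],[0,0,0],-1]
    - [[0,0,-0.2],[0,0,0],-1]
    - [[0,0,-0.231],[0,0,0],-1]
    - [[0,0,-0.231],[0,0,0],-1]
    - [[0,0,-0.231],[0,0,0],-0.4]
    - [[0,0,-0.231],[0,0,0],0]
    - [[0,0,-0.231],[0,0,0],0.3]
    - [[0,0,-0.231],[0,0,0],0.6]
    - [[0,0,-0.231],[0,0,0],0.6]
  grip_force: 40

```text
time: 20.6
tcp_pos: [0.4275, 0.0645, 0.0473]
eef_rot: [0.956, 0.292, 0.001, 0.001]
ft_force: [-0.6, -0.7, 6.8]
gripper_width: 0.0436
gripper_force: 41.5
```

move_arm:
  commands:
    - [[0,0,0],[0,0,0],0.6]
    - [[0,0,0.05],[0,0,0],0.6]
    - [[0,0,0.12],[0,0,0],0.6]
    - [[0,0,0.2],[0,0,0],0.6]
    - [[0,0,0.27],[0,0,0],0.6]
    - [[0.04,0.03,0.32],[0,0,-0.1],0.6]
    - [[0.1,0.08,0.34],[0,0,-0.3],0.6]
    - [[0.16,0.14,0.34],[0,0,-0.5],0.6]
    - [[0.22,0.2,0.34],[0,0,-0.7],0.6]
    - [[0.27,0.25,0.34],[0,0,-0.72],0.6]

```text
time: 21.6
tcp_pos: [0.5619, 0.1912, 0.2156]
eef_rot: [1.0, 0.012, -0.0, -0.0]
ft_force: [-0.4, -0.9, -1.2]
gripper_width: 0.0434
gripper_force: 41.4
```

move_arm:
  commands:
    - [[0.04,0.04,0],[0,0,0],0.6]
    - [[0.08,0.085,0],[0,0,0],0.6]
    - [[0.1,0.11,0],[0,0,0],0.6]
    - [[0.1,0.11,-0.05],[0,0,0],0.6]
    - [[0.1,0.11,-0.11],[0,0,0],0.6]
    - [[0.1,0.11,-0.17],[0,0,0],0.6]
    - [[0.1,0.11,-0.22],[0,0,0],0.6]
    - [[0.1,0.11,-0.25],[0,0,0],0.6]
    - [[0.1,0.11,-0.26],[0,0,0],0.6]
    - [[0.1,0.11,-0.26],[0,0,0],0.6]

```text
time: 22.6
tcp_pos: [0.6109, 0.2446, 0.0856]
eef_rot: [1.0, 0.014, -0.0, 0.0]
ft_force: [-0.5, -0.9, -1.8]
gripper_width: 0.0434
gripper_force: 41.4
```

move_arm:
  commands:
    - [[0.001,0.002,-0.02],[0,0,0],0.6]
    - [[0.001,0.002,-0.035],[0,0,0],0.6]
    - [[0.001,0.002,-0.045],[0,0,0],0.6]
    - [[0.001,0.002,-0.05],[0,0,0],0.6]
    - [[0.001,0.002,-0.053],[0,0,0],0.6]
    - [[0.001,0.002,-0.053],[0,0,0],0.6]
    - [[0.001,0.002,-0.053],[0,0,0],0.6]
    - [[0.001,0.002,-0.053],[0,0,0],0.6]
    - [[0.001,0.002,-0.053],[0,0,0],0.6]
    - [[0.001,0.002,-0.053],[0,0,0],0.6]

```text
time: 23.6
tcp_pos: [0.6116, 0.2457, 0.0594]
eef_rot: [1.0, 0.014, 0.0, -0.0]
ft_force: [-0.4, -0.5, -0.6]
gripper_width: 0.0437
gripper_force: 41.5
```

move_arm:
  commands:
    - [[0,0,0],[0,0,0],0]
    - [[0,0,0],[0,0,0],-0.4]
    - [[0,0,0],[0,0,0],-0.8]
    - [[0,0,0],[0,0,0],-0.8]
    - [[0,0,0],[0,0,0],-0.8]
    - [[0,0,0.06],[0,0,0],-0.8]
    - [[0,0,0.14],[0,0,0],-0.8]
    - [[0,0,0.22],[0,0,0],-0.8]
    - [[0,0,0.3],[0,0,0],-0.8]
    - [[0,0,0.34],[0,0,0],-0.8]

```text
time: 24.6
tcp_pos: [0.6131, 0.246, 0.2343]
eef_rot: [1.0, 0.014, 0.003, -0.001]
ft_force: [1.0, -0.0, 0.4]
gripper_width: 0.077
gripper_force: 0.0
```

move_arm:
  commands:
    - [[-0.07,-0.02,0],[0,0,-0.035],-1]
    - [[-0.15,-0.04,0],[0,0,-0.035],-1]
    - [[-0.23,-0.06,0],[0,0,-0.035],-1]
    - [[-0.3,-0.08,0],[0,0,-0.035],-1]
    - [[-0.357,-0.101,-0.06],[0,0,-0.035],-1]
    - [[-0.357,-0.101,-0.14],[0,0,-0.035],-1]
    - [[-0.357,-0.101,-0.2],[0,0,-0.035],-1]
    - [[-0.357,-0.101,-0.23],[0,0,-0.035],-1]
    - [[-0.357,-0.101,-0.23],[0,0,-0.035],-1]
    - [[-0.357,-0.101,-0.23],[0,0,-0.035],-1]

```text
time: 25.6
tcp_pos: [0.4334, 0.1952, 0.1149]
eef_rot: [1.0, -0.0, 0.0, -0.0]
ft_force: [0.8, 0.7, 0.5]
gripper_width: 0.0853
gripper_force: 0.0
```

Run:
```python
from h import *
print(sensors.read_state()["tcp_pos"])
p,d,W=cam("top"); blob("bottlecap",W,(.62,.057),.05,.107,.13);blob("sq",W,(.612,.245),.04,.065,.1);blob("sqcap",W,(.612,.245),.04,.088,.1)
p,d,W=cam("side");blob("bottlecap",W,(.62,.057),.05,.107,.13);blob("sqcap",W,(.612,.245),.04,.088,.1);blob("bottlelow",W,(.62,.057),.05,.02,.08);
```

```text
[0.43339015 0.19520842 0.11485046]
bottlecap 326 circ [0.6179 0.0608] 0.018 rect [0.6177 0.0609] [0.0345 0.0337] 0.4 z [0.114 0.118 0.121]
sq 582 circ [0.6115 0.2448] 0.0293 rect [0.6117 0.2444] [0.0442 0.0436] 2.1 z [0.07  0.078 0.097]
sqcap 267 circ [0.6117 0.2453] 0.0171 rect [0.6112 0.2441] [0.0316 0.0323] 86.3 z [0.091 0.095 0.098]
bottlecap 172 circ [0.6194 0.0578] 0.0192 rect [0.6201 0.0584] [0.0352 0.036 ] 22.4 z [0.108 0.116 0.117]
sqcap 83 circ [0.6133 0.2436] 0.0186 rect [0.6137 0.2434] [0.0348 0.0311] 84.4 z [0.089 0.093 0.095]
bottlelow 597 circ [0.6193 0.0569] 0.0264 rect [0.6182 0.0459] [0.0293 0.0521] 84.1 z [0.023 0.051 0.077]
```

Both placed well within tolerance. Now the jar.

move_arm:
  commands:
    - [[0,0,-0.06],[0,0,0],-1]
    - [[0,0,-0.11],[0,0,0],-1]
    - [[0,0,-0.14],[0,0,0],-1]
    - [[0,0,-0.156],[0,0,0],-1]
    - [[0,0,-0.156],[0,0,0],-1]
    - [[0,0,-0.156],[0,0,0],-0.7]
    - [[0,0,-0.156],[0,0,0],-0.4]
    - [[0,0,-0.156],[0,0,0],0]
    - [[0,0,-0.156],[0,0,0],0.3]
    - [[0,0,-0.156],[0,0,0],0.3]
  grip_force: 40

```text
time: 26.7
tcp_pos: [0.4343, 0.1955, 0.0378]
eef_rot: [1.0, -0.0, 0.001, -0.0]
ft_force: [-1.4, -0.0, 6.4]
gripper_width: 0.0591
gripper_force: 43.2
```

move_arm:
  commands:
    - [[0,0,0],[0,0,0],0.3]
    - [[0,0,0.05],[0,0,0],0.3]
    - [[0,0,0.12],[0,0,0],0.3]
    - [[0,0,0.2],[0,0,0],0.3]
    - [[0.02,0,0.28],[0,0,0],0.3]
    - [[0.08,-0.02,0.34],[0,0,0],0.3]
    - [[0.15,-0.04,0.34],[0,0,0],0.3]
    - [[0.22,-0.06,0.34],[0,0,0],0.3]
    - [[0.29,-0.08,0.34],[0,0,0],0.3]
    - [[0.35,-0.09,0.34],[0,0,0],0.3]

```text
time: 27.7
tcp_pos: [0.6094, 0.1492, 0.2063]
eef_rot: [1.0, -0.001, 0.0, 0.0]
ft_force: [-0.7, -0.0, -1.8]
gripper_width: 0.0588
gripper_force: 44.0
```

move_arm:
  commands:
    - [[0.013,0.003,0],[0,0,0],0.3]
    - [[0.013,0.003,0],[0,0,0],0.3]
    - [[0.013,0.003,-0.06],[0,0,0],0.3]
    - [[0.013,0.003,-0.12],[0,0,0],0.3]
    - [[0.013,0.003,-0.18],[0,0,0],0.3]
    - [[0.013,0.003,-0.23],[0,0,0],0.3]
    - [[0.013,0.003,-0.26],[0,0,0],0.3]
    - [[0.013,0.003,-0.28],[0,0,0],0.3]
    - [[0.013,0.003,-0.28],[0,0,0],0.3]
    - [[0.013,0.003,-0.28],[0,0,0],0.3]

```text
time: 28.7
tcp_pos: [0.6152, 0.1518, 0.0675]
eef_rot: [1.0, -0.0, 0.001, -0.0]
ft_force: [0.6, -0.8, -0.6]
gripper_width: 0.0594
gripper_force: 44.0
```

move_arm:
  commands:
    - [[0.001,-0.001,-0.01],[0,0,0],0.3]
    - [[0.001,-0.001,-0.02],[0,0,0],0.3]
    - [[0.001,-0.001,-0.028],[0,0,0],0.3]
    - [[0.001,-0.001,-0.032],[0,0,0],0.3]
    - [[0.001,-0.001,-0.035],[0,0,0],0.3]
    - [[0.001,-0.001,-0.036],[0,0,0],0.3]
    - [[0.001,-0.001,-0.036],[0,0,0],0.3]
    - [[0.001,-0.001,-0.036],[0,0,0],0.3]
    - [[0.001,-0.001,-0.036],[0,0,0],0.3]
    - [[0.001,-0.001,-0.036],[0,0,0],0.3]

```text
time: 29.7
tcp_pos: [0.6148, 0.1511, 0.0499]
eef_rot: [1.0, -0.0, -0.001, 0.0]
ft_force: [-7.5, -1.2, 11.0]
gripper_width: 0.0592
gripper_force: 45.4
```

move_arm:
  commands:
    - [[0,0,0],[0,0,0],-0.5]
    - [[0,0,0],[0,0,0],-0.7]
    - [[0,0,0],[0,0,0],-0.75]
    - [[0,0,0],[0,0,0],-0.75]
    - [[0,0,0],[0,0,0],-0.75]
    - [[0,0,0.06],[0,0,0],-0.75]
    - [[0,0,0.14],[0,0,0],-0.75]
    - [[0,0,0.22],[0,0,0],-0.75]
    - [[0,0,0.3],[0,0,0],-0.75]
    - [[0,0,0.38],[0,0,0],-0.75]

```text
time: 30.7
tcp_pos: [0.6147, 0.1509, 0.2397]
eef_rot: [1.0, -0.0, -0.0, 0.0]
ft_force: [0.6, -0.4, -1.4]
gripper_width: 0.0748
gripper_force: 0.0
```

move_arm:
  commands:
    - [[-0.1,0,0],[0,0,0],-1]
    - [[-0.2,0,0],[0,0,0],-1]
    - [[-0.3,0,0],[0,0,0],-1]
    - [[-0.4,0,0],[0,0,0],-1]
    - [[-0.4,0,0],[0,0,0],-1]
    - [[-0.4,0,0],[0,0,0],-1]
    - [[-0.4,0,0],[0,0,0],-1]
    - [[-0.4,0,0],[0,0,0],-1]
    - [[-0.4,0,0],[0,0,0],-1]
    - [[-0.4,0,0],[0,0,0],-1]

```text
time: 31.7
tcp_pos: [0.4156, 0.151, 0.2382]
eef_rot: [1.0, -0.0, -0.0, 0.0]
ft_force: [0.3, -0.4, 0.2]
gripper_width: 0.0858
gripper_force: 0.0
```

Run:
```python
from h import *
p,d,W=cam("top"); save("t9.png",p)
blob("bottlecap",W,(.62,.057),.05,.107,.13);blob("sqcap",W,(.612,.245),.04,.088,.1);blob("jar",W,(.616,.15),.04,.05,.07);blob("ring",W,(.63,-.167),.06,.078,.092);blob("con",W,(.4346,-.0697),.05,.01,.09);blob("neck",W,(.63,-.167),.06,.15,.17)
```

```text
bottlecap 327 circ [0.6186 0.0623] 0.0182 rect [0.6187 0.0626] [0.0358 0.0336] 0.2 z [0.114 0.118 0.121]
sqcap 264 circ [0.6117 0.2447] 0.0165 rect [0.6117 0.2446] [0.0313 0.0317] 27.5 z [0.091 0.095 0.098]
jar 820 circ [0.6142 0.1504] 0.03 rect [0.6144 0.1502] [0.0587 0.058 ] 45.3 z [0.057 0.061 0.064]
ring 266 circ [ 0.6305 -0.1672] 0.0322 rect [ 0.6303 -0.1673] [0.0622 0.0636] 14.7 z [0.082 0.089 0.092]
con 500 circ [ 0.4347 -0.0705] 0.0306 rect [ 0.4344 -0.0702] [0.0593 0.0578] 45.0 z [0.012 0.029 0.057]
neck 120 circ [ 0.6306 -0.1673] 0.0103 rect [ 0.6308 -0.1667] [0.0183 0.0192] 48.6 z [0.153 0.16  0.164]
```

View pics/t9.png

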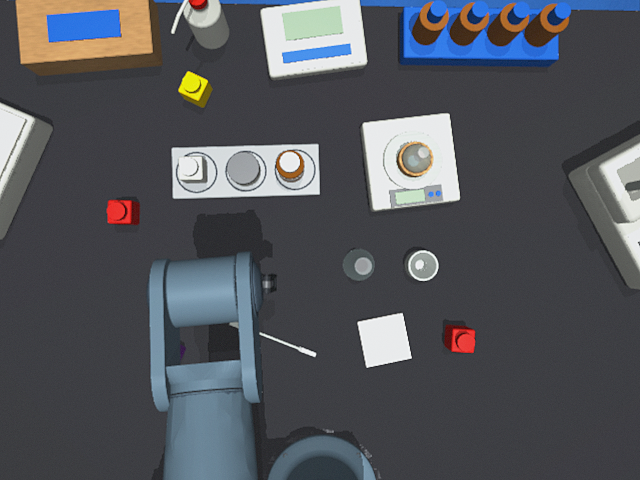

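The ring and flask are on the pan at (415,158), and the square, jar and bottle are in their circles at (192,167), (243,168) and (290,165). The conical flask at (358,265) has not moved.

```bash
python3 -c "
from h import *
print(close_job())"
```

```text
the job is handed in; nothing more can be done
None
```

The job is handed in, though no verdict came back. By the final camera check, the ring is on the pan with the flask seated in it. The amber bottle (about 6–8 mm off centre, limit 14 mm), jar and square bottle are in their circles, and the conical flask hasn't moved.

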